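Reset a screw stop: loosen the jam nut, run the screw onto a gauge pin, lock it

ROBOT

A 6-joint arm with a two-finger parallel gripper is mounted at the origin on the work surface; the furniture and walls round the work are solid. World frame = base frame: x ahead of the robot, y to its left, z up, the work surface at z = 0. Lengths are in m, angles in rad, forces in N, time in s.
With the tool pointing down it reaches from about 0.425 to 0.95 m from the base axis. Payload 3.5 kg.
Tool frame: the origin (TCP) lies on the centre line of the jaws, within the pads' length; the fingertips stand 14 mm ahead of it and the grasp point (between the pads) lies 5 mm behind it (ctrl.finger_overhang is the distance from the TCP to the fingertips, in m); z points along the fingers, y is the line along which they close (so a half turn about z gives the same grasp; the last joint's range is limited). The gripper opens to 85 mm and grips with 20 to 120 N. Pads are 22 mm wide; open, the fingers measure 114 mm over their backs; the gripper's body (76 mm by 85 mm) begins 54 mm behind the grasp point. The pads swing forward as they close: fully open they stand 13 mm farther back than shut.
Start: joints at [1.135, 0.286, 1.577, -0, 1.279, -0.15], TCP at [0.19, 0.648, 0.245] pointing down, gripper open.
Joint ranges: [-2.77, 2.77], [-0.9, 2.22], [0.21, 2.48], [-1.53, 4.67], [0.24, 2.81], [-2.84, 2.84]. Speed limits (rad/s): [2.79, 2.79, 3.14, 3.14, 3.14, 3.14].

INTERFACE

Orientations are given as a unit quaternion [x, y, z, w].
In Python, from plant import ctrl gives the robot as it stands.
- The arm moves only by the tool send_rows, never from a script. Its argument "moves" is text: rows parted by semicolons, each of 7 numbers parted by spaces: the turn, a rotation vector about the tool's x, y, z in units of 360 degrees (1.0 is 360 degrees), then the shift along the tool's x, y, z in units of 20 cm (1.0 is 20 cm), then the gripper's target within -1 to 1 (fully open at 1, half-way at 0, shut at -1). A call has 1 to 12 rows; each row is the pose to reach, as a shift and turn from the pose commanded when the call began, along the tool's axes at that moment, turning the shorter way round; what a row does not reach only later rows make up. A row lasts 1/8 s, in which the tool goes at most 62.5 mm and 10.7 degrees, less where a joint would pass 70% of its speed; a pose out of reach is approached as far as the arm can. A call with a number of a shift or a turn outside -1 to 1 is refused whole. A call with a gripper value outside its range is refused whole. The fingers move at their own pace and stop on an object; "newtons" is the grip in N (left out, the last holds). Time passes only in rows, so rows that repeat a pose let the fingers close. It gives the time, the measured TCP pose, the force, the opening and the grip force at its end, in the units of the state.
- ctrl.get_state(): the state, without advancing time (a new reading comes with each control period).
- ctrl.read_camera(name): name is "side" or "top" or "wrist"; returns a dict with "image" (400x640x3 uint8, red, green, blue), "fovy" (degrees; the focal length in pixels is half the picture's height over the tangent of half this angle, whatever the lens; pixels are square), "cx", "cy" (the principal point, pixels), "extrinsics" (4x4, takes a point from camera to world coordinates). Camera axes: x right, y up, looking along -z (the intrinsics and any distortion apply to the point x, -y, -z); pixel columns grow to the right and rows downward; lengths in m; the calibration is good to about 2 mm. A picture is of the moment at which its call begins. There is no depth.
- ctrl.sign_off(): hands the job in; it is judged then, once.
The state is a dict: "time": time; "qpos": joint angles; "dq": joint speeds; "joint_efforts": joint torques, N m; "eef_pos": TCP position; "tcp_rot": TCP orientation; "contact_force": force on the tool from outside, world axes, zero at the start; "wrist_torque": the same for the moment, N m; "opening": opening from 0.0 (shut) to 1.0 (fully open); "finger_force": force on a finger pad.
Only numpy, scipy, OpenCV 4.12 (cv2) and the standard library are available. Lean on these libraries where they do the work, as an engineer would, in place of code of your own. Each camera call takes 0.05 s, during which the arm holds its last target. There are 200 camera calls.

TASK

On the small screw stop, swing the jam nut's lever anticlockwise until the nut is loose, turn the T-bar screw clockwise until its tip just bears gently on the steel pin lying in the anvil, without pressing hard, then swing the lever back clockwise so that the nut is firmly tight again, about as tight as you found it. Leave the pin lying in its groove and the other things on the counter where they are.

Things in the scene. Friction and masses are not known exactly. Their poses are not given: they have to be found in the camera images.
- stop_frame: C-shaped steel stop fixed to the counter: dark base plate 135 x 100 x 12 mm with four bolts, grey column 30 x 56 mm at its local +x end and a grey arm 56 mm wide from the column over the plate, arm underside 72 mm and top 92 mm above the counter. Origin on the counter surface, on the vertical axis shared by screw and nut; column centre 68 mm from it along local +x. z is up.
- nut_post (a point): Centre (25 mm above the arm's top with the nut tight) of the upright black round post on the end of the jam nut's lever: post 13 mm in diameter, from 18 mm below this point to 14 mm above it, 75 mm from the screw axis. The lever is a 10 mm round steel bar running from the nut to the post, its top 8 mm below this point. The point's axes turn with the nut.
- jam_nut (a joint): Turn of the jam nut, rad: grows anticlockwise from above (loosening); found tight near 0, range -0.35 to 1.5. At 0 the lever points along stop_frame's local (-0.99, -0.15). Going clockwise it starts to grip near 0.6 and stiffens steadily to about 0.6 Nm (8 N at the post) at 0; loosening takes less. Past 0.7 it is free (0.12 Nm). Tight, it locks the screw. Climbs 2 mm/rad; stays where left.
- screw_bar (a point): Centre of the steel T-bar on top of the screw: 46 mm long (the point's x axis), 10 mm thick (its y axis), 20 mm tall, on the screw axis about 154 mm above the counter; clear space 7 mm below its underside down to a 22 mm collar. Turns and travels with the screw.
- screw (a joint): Turn of the adjuster screw, rad: grows clockwise from above and lowers screw and T-bar by 5 mm/rad (steep thread). Range -0.4 to 2.8. With the nut loose it runs at 0.04 Nm (0.3 Nm with it tight); tip pressure on the pin adds 0.005 Nm per newton. The pin's height is not measured: contact comes 0.6 to 2.1 rad after the start and must be felt as the torque rises; it is then stiff, some 100 N per rad.
- spindle: The travelling part of the screw: thread, T-bar and rounded black nylon tip, 12 mm in diameter. Its origin lies on the screw axis, at counter level when joint screw is 0 and lower by 5 mm/rad; the end of the tip is 49.5 mm above this origin. The steel pin (9 x 62 mm) lies under it in the anvil's groove, its top 40 to 46 mm above the counter.
- washer: Square steel washer, 46 mm wide and 4 mm thick, held between four lips on the arm under the jam nut; the nut clamps the screw through it. Origin at the centre of its underside, 93 mm above the counter; not to be handled.
Mind the look-alikes: they are no part of the job. There is more than one size of the stop_frame; the job needs the larger.

How it is judged:
By the outcome, as a careful person would: the job done as asked, in the order asked, and still so for the second after the job is handed in, with the robot touching nothing.
It also fails if it takes over 69 s, if anything falls off the work surface, if the arm or the gripper's body presses on something with over 40 N, if the wrist force passes 120 N, or if a joint passes its speed limit or range.

## Working session

There is one attempt and no reset: what is moved stays moved. The work goes in short steps, Python scripts to look and compute and a tool call to move; the robot and the scene stay as the last step left them, time stands still between calls to the robot, and variables do not carry over. Pictures are saved under pics/ and viewed, at most 10 in all, crops included, and the job is handed in when it is done.

Besides the shell and the picture viewer there is one more tool, called after ">>>" by a JSON object that holds its "name" and its "arguments", one argument or row to a line. send_rows: Moves the arm, as the interface text tells. Its arguments: {"type":"object","properties":{"moves":{"type":"string"},"newtons":{"type":"number"}},"required":["moves"]}

```bash
ls; mkdir -p pics; python3 - <<'E'
from plant import ctrl
import cv2,numpy as np
for n in("top","side"):
    c=ctrl.read_camera(n);cv2.imwrite(f"pics/{n}0.png",c["image"][:,:,::-1]);print(n,c["fovy"],c["cx"],c["cy"],np.round(c["extrinsics"],4).tolist(),[k for k in c if k!="image"])
    for k in c:
        if k not in("image","extrinsics"):print(k,c[k])
print(ctrl.get_state(),ctrl.finger_overhang)
E
```

```text
pics
top 42.71273209356142 308.9143110433104 194.95963516412388 [[-0.0124, 0.9907, -0.1352, 0.3235], [-0.9999, -0.0116, 0.0062, -0.0593], [0.0046, 0.1353, 0.9908, 1.0261], [0.0, 0.0, 0.0, 1.0]] ['fovy', 'cx', 'cy', 'extrinsics']
fovy 42.71273209356142
cx 308.9143110433104
cy 194.95963516412388
side 55.08696451690969 319.7709195965117 201.62899223511815 [[-0.9859, 0.1015, -0.1331, 0.3458], [-0.1674, -0.6045, 0.7788, 0.6154], [-0.0014, 0.7901, 0.6129, 0.6181], [0.0, 0.0, 0.0, 1.0]] ['fovy', 'cx', 'cy', 'extrinsics']
fovy 55.08696451690969
cx 319.7709195965117
cy 201.62899223511815
{'time': 0.1, 'qpos': array([ 1.13500475e+00,  2.87112743e-01,  1.57805902e+00,  1.59182492e-05,
        1.27860684e+00, -1.49986259e-01]), 'dq': array([ 6.15833571e-05, -1.96070680e-03, -2.29655325e-03, -6.51102390e-04,
        1.58373362e-03, -1.44985610e-03]), 'joint_efforts': array([ 8.27353379e-04, -4.07292938e+01, -2.93700743e+01, -1.51544386e-04,
        3.42794061e-03, -2.08642251e-05]), 'eef_pos': array([0.19001598, 0.64710199, 0.2440463 ]), 'tcp_rot': array([ 1.42418975e-01,  9.89805860e-01, -1.04422947e-03, -3.22857779e-04]), 'contact_force': array([ 0.60035375, -0.5951371 , -0.25032694]), 'wrist_torque': array([-0.015824  , -0.01872248,  0.00408108]), 'finger_force': 0.0, 'opening': 0.9990268136236775} 0.014
```

View pics/top0.png

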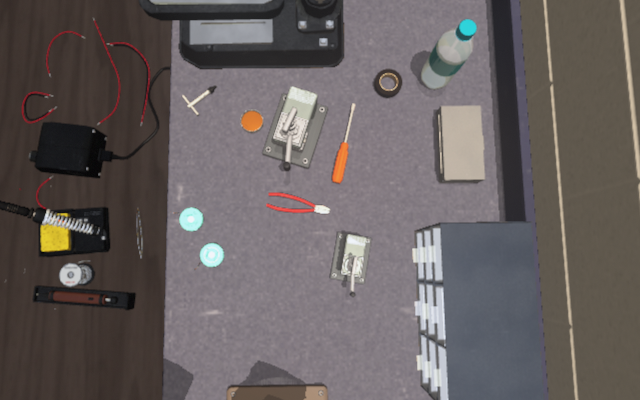

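View pics/side0.png

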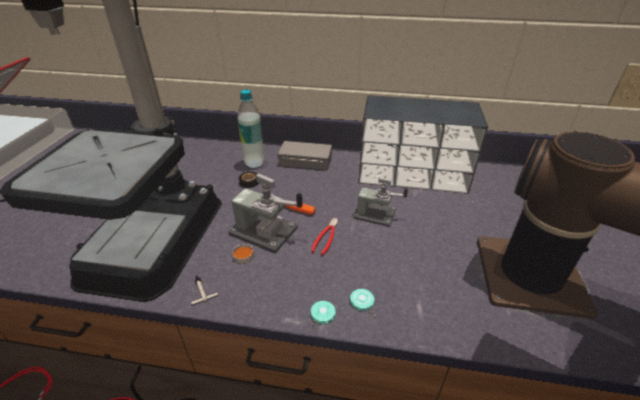

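The larger stop is at about (295,128) in the top view and (265,215) in the side view, with its lever post at (286,166) and (299,200). Next I'll enlarge both.

```bash
cat > h.py <<'E'
import cv2,numpy as np
from scipy.spatial.transform import Rotation as R
def K(c):
    f=200/np.tan(np.radians(c["fovy"])/2);return f
def proj(c,P):
    P=np.atleast_2d(P);E=c["extrinsics"];q=(P-E[:3,3])@E[:3,:3];f=K(c)
    return np.c_[c["cx"]+f*q[:,0]/-q[:,2],c["cy"]-f*q[:,1]/-q[:,2]]
def ray(c,u,v,z):
    f=K(c);E=c["extrinsics"];d=E[:3,:3]@np.array([(u-c["cx"])/f,-(v-c["cy"])/f,-1]);o=E[:3,3]
    return o+d*(z-o[2])/d[2]
E
python3 - <<'E'
import cv2
a=cv2.imread("pics/top0.png")[80:180,250:340];b=cv2.imread("pics/side0.png")[165:255,220:325]
a=cv2.resize(a,None,fx=5,fy=5,interpolation=2);b=cv2.resize(b,None,fx=3.8,fy=5*.76,interpolation=2)
import numpy as np
o=np.zeros((500,800,3),np.uint8);o[:500,:450]=a[:500,:450];b=b[:,:350];b=cv2.resize(b,(350,300));o[:300,450:]=0
cv2.imwrite("pics/c0.png",np.array(a))
E
```

```text
(no output)
```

View pics/c0.png

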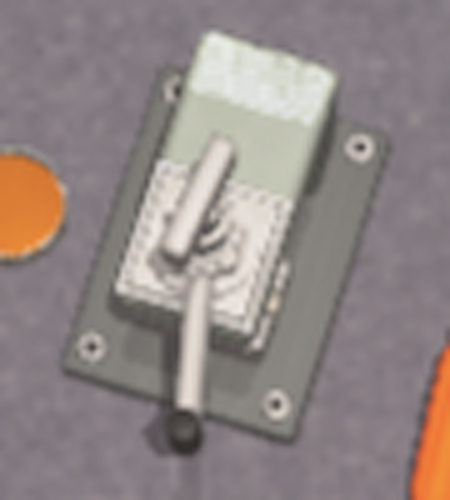

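Crop (5x, offset 250,80): plate corners are at (160,68), (388,135), (297,438) and (65,368). The T-bar top runs from (220,142) to (178,250), and the post top is at about (186,422).

```bash
python3 - <<'E'
from plant import ctrl
from h import *
c=ctrl.read_camera("top");d=ctrl.read_camera("side")
r=lambda u,v,z:ray(c,250+u/5,80+v/5,z)
cs=[r(*p,.012) for p in((160,68),(388,135),(297,438),(65,368))]
print(np.round(cs,4)); ax=(cs[0]+cs[1]-cs[2]-cs[3])[:2];print("yaw",np.degrees(np.arctan2(ax[1],ax[0])),[np.linalg.norm(cs[i]-cs[i-1]) for i in range(4)])
b1=r(220,142,.164);b2=r(178,250,.164);bc=(b1+b2)/2;bd=b1-b2;print("bar",b1,b2,bc,"yaw",np.degrees(np.arctan2(bd[1],bd[0])))
p=r(184,418,.131);print("post",p,np.linalg.norm((p-bc)[:2]))
print(proj(d,[bc,p]))
a=d["image"][165:255,220:325,::-1];cv2.imwrite("pics/c1.png",cv2.resize(a,None,fx=6,fy=6,interpolation=2))
E
```

```text
[[ 0.6729 -0.0129  0.012 ]
 [ 0.6434 -0.1062  0.012 ]
 [ 0.5175 -0.0673  0.012 ]
 [ 0.5474  0.0262  0.012 ]]
yaw -17.23449181149294 [np.float64(0.13141607392975088), np.float64(0.0978348528947054), np.float64(0.13170693089554747), np.float64(0.09813724911367121)]
bar [ 0.59354528 -0.04060191  0.164     ] [ 0.5550814  -0.02574023  0.164     ] [ 0.57431334 -0.03317107  0.164     ] yaw -21.125538357028013
post [ 0.50246736 -0.02621009  0.131     ] 0.07218240627260393
[[265.0585181  175.05177477]
 [298.04676842 192.81409985]]
```

View pics/c1.png

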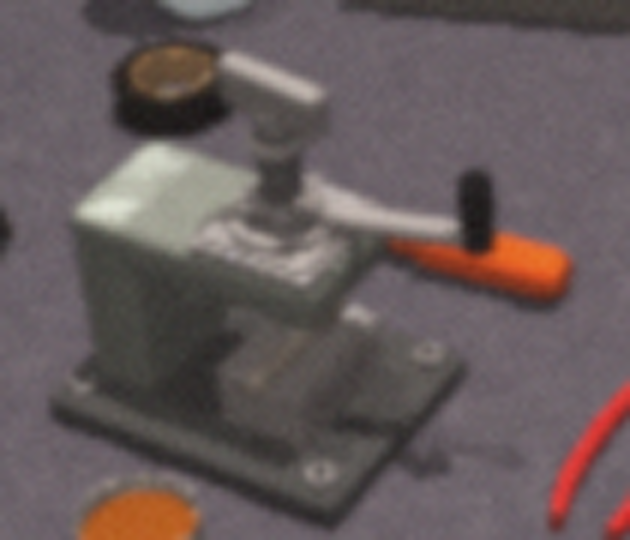

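Both views agree to about 3 mm: the axis is near (0.574,-0.033), the frame yaw is about -17°, and the post is near (0.501,-0.025). Now a helper to convert targets to row numbers, then I'll set out.

```bash
cat > go.py <<'E'
import sys,numpy as np
from scipy.spatial.transform import Rotation as R
from plant import ctrl
# args: x,y,z,yawdeg(of tool y) ...  -> rows relative to the measured pose
s=ctrl.get_state();T=R.from_quat(s["tcp_rot"]);p=s["eef_pos"]
yy=T.as_matrix()[:,1];print("t",s["time"],"tcp",p.round(4),"yaw",np.degrees(np.arctan2(yy[1],yy[0])).round(2),"q",s["qpos"].round(2))
for a in sys.argv[1:]:
    x,y,z,w=map(float,a.split(","));w=np.radians(w)
    Y=np.array([np.cos(w),np.sin(w),0]);Z=np.array([0,0,-1]);G=R.from_matrix(np.c_[np.cross(Y,Z),Y,Z])
    print(np.r_[(T.inv()*G).as_rotvec()/2/np.pi,T.inv().apply(np.array([x,y,z])-p)/.2].round(4).tolist())
E
python3 go.py .33,.52,.245,73.7 .45,.40,.245,73.7 .50,.2,.245,73.7 .501,.0,.245,82
```

```text
t 0.2 tcp [0.1901 0.6473 0.2444] yaw 73.63 q [ 1.14  0.29  1.58  0.    1.28 -0.15]
[-0.0002, -0.0, -0.0002, -0.8506, -0.4133, -0.0025]
[-0.0002, -0.0, -0.0002, -1.5954, -0.8199, -0.0021]
[-0.0002, -0.0, -0.0002, -2.1171, -1.7089, -0.0008]
[-0.0002, -0.0001, -0.0233, -2.4038, -2.6669, 0.0006]
```

>>> {"name": "send_rows", "arguments": {
  "moves": "0 0 0 -0.28 -0.14 0 0;0 0 0 -0.56 -0.28 0 0;0 0 0 -0.85 -0.41 0 0;0 0 0 -0.85 -0.41 0 0"
}}

```text
time: 0.7
eef_pos: [0.3332, 0.5185, 0.2452]
tcp_rot: [0.145, 0.989, -0.0, 0.0]
contact_force: [-0.3, 0.6, 0.4]
opening: 0.498
finger_force: 0.0
```

>>> {"name": "send_rows", "arguments": {
  "moves": "0 0 0 -0.25 -0.14 0 0;0 0 0 -0.5 -0.28 0 0;0 0 0 -0.75 -0.41 0 0;0 0 0 -0.75 -0.41 0 0"
}}

```text
time: 1.2
eef_pos: [0.4529, 0.3984, 0.2452]
tcp_rot: [0.145, 0.99, -0.0, 0.0]
contact_force: [1.0, -0.1, -0.4]
opening: 0.497
finger_force: 0.0
```

>>> {"name": "send_rows", "arguments": {
  "moves": "0 0 0 -0.13 -0.22 0 0;0 0 0 -0.26 -0.44 0 0;0 0 0 -0.39 -0.66 0 0;0 0 0 -0.52 -0.89 0 0;0 0 0 -0.52 -0.89 0 0"
}}

```text
time: 1.82
eef_pos: [0.5007, 0.1989, 0.2453]
tcp_rot: [0.144, 0.99, 0.0, -0.0]
contact_force: [-0.4, 0.2, 0.1]
opening: 0.5
finger_force: 0.0
```

>>> {"name": "send_rows", "arguments": {
  "moves": "0 0 0 -0.07 -0.24 0 0;0 0 0 -0.14 -0.48 0 0;0 0 0 -0.21 -0.72 0 0;0 0 0 -0.29 -0.96 0 0;0 0 -0.023 -0.29 -0.96 0 0;0 0 -0.023 -0.29 -0.96 0 0"
}}

```text
time: 2.58
eef_pos: [0.5023, 0.0008, 0.2453]
tcp_rot: [0.071, 0.997, 0.0, -0.0]
contact_force: [-0.4, 0.8, -0.6]
opening: 0.497
finger_force: 0.0
```

```bash
python3 - <<'E'
from plant import ctrl
from h import *
c=ctrl.read_camera("wrist");print(c["fovy"],c["cx"],c["cy"],c["extrinsics"].round(3).tolist())
print(proj(c,[[.574,-.033,.164],[.501,-.025,.131],[.574,-.033,.097]]))
cv2.imwrite("pics/w0.png",c["image"][:,:,::-1])
E
python3 go.py .501,-.025,.245,82
```

```text
71.82710329650175 318.9005307459661 199.88510121737232 [[0.14, -0.944, -0.298, 0.424], [0.99, 0.133, 0.042, 0.011], [0.001, -0.301, 0.954, 0.374], [0.0, 0.0, 0.0, 1.0]]
[[293.47177882 293.84102644]
 [291.92943333 204.1416053 ]
 [298.67361546 256.55878364]]
t 2.625 tcp [0.5022 0.0011 0.2452] yaw 81.87 q [-0.2  -0.1   1.99  0.    1.25 -1.63]
[0.0001, -0.0, -0.0003, -0.0124, -0.1299, 0.001]
```

View pics/w0.png

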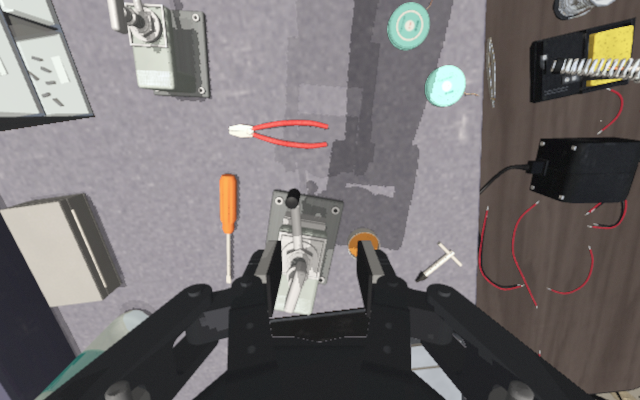

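Wrist view: the post top is near (293,198) and the bar near (297,280), partly hidden. I'll enlarge that area.

```bash
python3 - <<'E'
import cv2
a=cv2.imread("pics/w0.png")[180:320,260:355];cv2.imwrite("pics/w0c.png",cv2.resize(a,None,fx=4.2,fy=4.2,interpolation=2))
E
```

```text
(no output)
```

View pics/w0c.png

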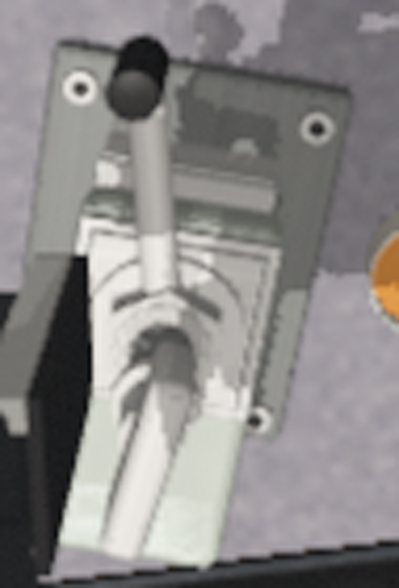

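>>> {"name": "send_rows", "arguments": {
  "moves": "0 0 -0.002 0.005 -0.13 0 0;0 0 -0.002 0.005 -0.13 0.2 0;0 0 -0.002 0.005 -0.13 0.4 0;0 0 -0.002 0.005 -0.13 0.58 0;0 0 -0.002 0.005 -0.13 0.58 0;0 0 -0.002 0.005 -0.13 0.58 -1;0 0 -0.002 0.005 -0.13 0.58 -1;0 0 -0.002 0.005 -0.13 0.58 -1;0 0 -0.002 0.005 -0.13 0.58 -1;0 0 -0.002 0.005 -0.13 0.58 -1;0 0 -0.002 0.005 -0.13 0.58 -1",
  "newtons": 20
}}

```text
time: 4.0
eef_pos: [0.499, -0.0264, 0.1315]
tcp_rot: [0.064, 0.998, -0.0, 0.002]
contact_force: [-0.0, 2.0, 5.2]
opening: 0.137
finger_force: 20.0
```

```bash
python3 - <<'E'
from plant import ctrl
from h import *
s=ctrl.get_state();print({k:(np.round(v,4)) for k,v in s.items()})
c=ctrl.read_camera("wrist");cv2.imwrite("pics/w1.png",c["image"][:,:,::-1]);print(proj(c,[[.574,-.033,.164]]))
E
```

```text
{'time': np.float64(4.0), 'qpos': array([-2.5640e-01,  2.4500e-02,  2.0954e+00,  8.0000e-04,  1.0179e+00,
       -1.6986e+00]), 'dq': array([0.0002, 0.0007, 0.0001, 0.0001, 0.0014, 0.0003]), 'joint_efforts': array([ -0.9672, -23.7601, -23.2152,  -0.325 ,  -0.1925,   0.0479]), 'eef_pos': array([ 0.499 , -0.0264,  0.1315]), 'tcp_rot': array([ 0.0645,  0.9979, -0.    ,  0.0019]), 'contact_force': array([-0.0112,  2.0074,  5.2125]), 'wrist_torque': array([0.3101, 0.0551, 0.0668]), 'finger_force': np.float64(19.9677), 'opening': np.float64(0.1368)}
[[326.44578722 435.03953638]]
```

View pics/w1.png

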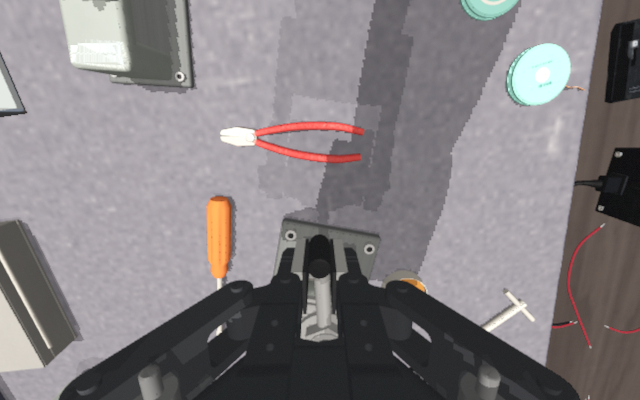

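The post is held between the pads: the opening stopped at 11.6 mm, at (320,250) in the picture. Now the loosening arc.

```bash
cat > arc.py <<'E'
import sys,numpy as np,subprocess
cx,cy,z,a0,off=map(float,sys.argv[1:6]);A=[]
for d in map(float,sys.argv[6:]):
    a=np.radians(a0)+d;A.append(f"{cx+.075*np.cos(a):.4f},{cy+.075*np.sin(a):.4f},{z+.002*d:.4f},{np.degrees(a)-off:.2f}")
subprocess.run(["python3","go.py"]+A)
E
python3 arc.py .574 -.033 .1315 175 92.4 .1 .2 .3 .4 .5 .6 .7 .8 .9
```

```text
t 4.05 tcp [ 0.4989 -0.0264  0.1315] yaw 82.6 q [-0.26  0.02  2.1   0.    1.02 -1.7 ]
[-0.0, 0.0006, -0.0159, -0.0052, -0.0378, -0.001]
[-0.0, 0.0006, -0.0318, -0.0125, -0.0742, -0.002]
[-0.0001, 0.0006, -0.0477, -0.0232, -0.1101, -0.003]
[-0.0001, 0.0006, -0.0637, -0.0373, -0.1451, -0.0039]
[-0.0001, 0.0006, -0.0796, -0.0552, -0.178, -0.0049]
[-0.0002, 0.0006, -0.0955, -0.0759, -0.2091, -0.0058]
[-0.0002, 0.0006, -0.1114, -0.0998, -0.2378, -0.0067]
[-0.0002, 0.0006, -0.1273, -0.1269, -0.264, -0.0076]
[-0.0003, 0.0006, -0.1432, -0.1557, -0.288, -0.0085]
```

>>> {"name": "send_rows", "arguments": {
  "moves": "0 0 -0.016 -0.005 -0.038 -0.001 -1;0 0 -0.032 -0.0125 -0.074 -0.002 -1;0 0 -0.032 -0.0125 -0.074 -0.002 -1"
}}

```text
time: 4.42
eef_pos: [0.4992, -0.0414, 0.1315]
tcp_rot: [-0.036, 0.999, 0.0, 0.001]
contact_force: [0.0, 2.5, 4.9]
opening: 0.14
finger_force: 19.9
```

```bash
python3 arc.py .574 -.033 .1315 175 92.4 .3 .4 .5 .6 .7 .8 .9 .95
```

```text
t 4.425 tcp [ 0.4992 -0.0414  0.1315] yaw 94.12 q [-0.29  0.03  2.09  0.    1.02 -1.93]
[-0.0, 0.0005, -0.0158, -0.0047, -0.0376, -0.0028]
[-0.0, 0.0005, -0.0317, -0.0115, -0.0746, -0.0038]
[-0.0, 0.0005, -0.0476, -0.0225, -0.1105, -0.0047]
[-0.0001, 0.0005, -0.0635, -0.0365, -0.1451, -0.0057]
[-0.0001, 0.0005, -0.0794, -0.0542, -0.178, -0.0066]
[-0.0001, 0.0005, -0.0953, -0.0755, -0.2091, -0.0076]
[-0.0001, 0.0005, -0.1113, -0.099, -0.2384, -0.0085]
[-0.0002, 0.0005, -0.1192, -0.1121, -0.2518, -0.009]
```

>>> {"name": "send_rows", "arguments": {
  "moves": "0 0 -0.016 -0.005 -0.038 -0.001 -1;0 0 -0.032 -0.0115 -0.0745 -0.002 -1;0 0 -0.048 -0.0225 -0.11 -0.003 -1;0 0 -0.0635 -0.0365 -0.145 -0.004 -1;0 0 -0.079 -0.054 -0.178 -0.005 -1;0 0 -0.095 -0.0755 -0.209 -0.006 -1;0 0 -0.111 -0.099 -0.238 -0.007 -1;0 0 -0.111 -0.099 -0.238 -0.007 -1;0 0 -0.111 -0.099 -0.238 -0.007 -1"
}}

```text
time: 5.55
eef_pos: [0.5225, -0.0878, 0.1324]
tcp_rot: [-0.375, 0.927, -0.001, 0.001]
contact_force: [3.3, -0.3, 4.9]
opening: 0.139
finger_force: 19.9
```

```bash
python3 - <<'E'
from plant import ctrl
import numpy as np
s=ctrl.get_state();print({k:(np.round(s[k],4)) for k in("eef_pos","contact_force","wrist_torque","opening")})
E
python3 go.py .523,-.088,.25,134 .574,-.033,.25,69
```

```text
{'eef_pos': array([ 0.5225, -0.0878,  0.1324]), 'contact_force': array([ 3.254 , -0.2557,  4.9318]), 'wrist_torque': array([-0.0286, -0.4283, -0.0578]), 'opening': np.float64(0.1392)}
t 5.55 tcp [ 0.5225 -0.0878  0.1324] yaw 134.01 q [-0.36  0.09  2.02 -0.    1.02 -2.7 ]
[-0.0006, 0.0003, 0.0, -0.0019, -0.0048, -0.5882]
[-0.0004, 0.0006, 0.1806, -0.3764, 0.0158, -0.5877]
```

>>> {"name": "send_rows", "arguments": {
  "moves": "0 0 0 0 0 0 0;0 0 0 0 0 0 0;0 0 0 0 0 -0.2 0;0 0 0 0 0 -0.4 0;0 0 0 0 0 -0.59 0;0 0 0.03 -0.09 0 -0.59 0;0 0 0.06 -0.18 0 -0.59 0;0 0 0.09 -0.27 0.01 -0.59 0;0 0 0.12 -0.376 0.016 -0.59 0;0 0 0.15 -0.376 0.016 -0.59 0;0 0 0.18 -0.376 0.016 -0.59 0;0 0 0.18 -0.376 0.016 -0.59 0"
}}

```text
time: 7.05
eef_pos: [0.5723, -0.0324, 0.248]
tcp_rot: [0.179, 0.984, -0.0, -0.001]
contact_force: [-0.4, -0.7, 0.2]
opening: 0.5
finger_force: 0.0
```

```bash
python3 go.py .574,-.033,.175,69 .574,-.033,.156,69;python3 - <<'E'
from plant import ctrl
from h import *
s=ctrl.get_state();print(np.round(s["contact_force"],2),s["wrist_torque"])
o=[]
for n in("wrist","side"):
    c=ctrl.read_camera(n);u,v=proj(c,[[.574,-.033,.164]])[0].astype(int);print(n,u,v)
    if n=="wrist":u,v=320,330
    a=c["image"][v-65:v+65,u-65:u+65,::-1];o.append(cv2.resize(a,(390,390),interpolation=2))
cv2.imwrite("pics/b.png",np.hstack(o))
E
```

```text
t 7.05 tcp [ 0.5723 -0.0324  0.248 ] yaw 69.41 q [-0.23  0.06  1.83 -0.    1.25 -1.44]
[-0.0001, -0.0004, 0.0011, -0.0096, 0.0004, 0.3651]
[-0.0001, -0.0004, 0.0011, -0.0098, 0.0005, 0.4601]
[-0.39 -0.67  0.24] [ 0.00747703 -0.00396171  0.05008694]
wrist 320 214
side 265 175
```

View pics/b.png

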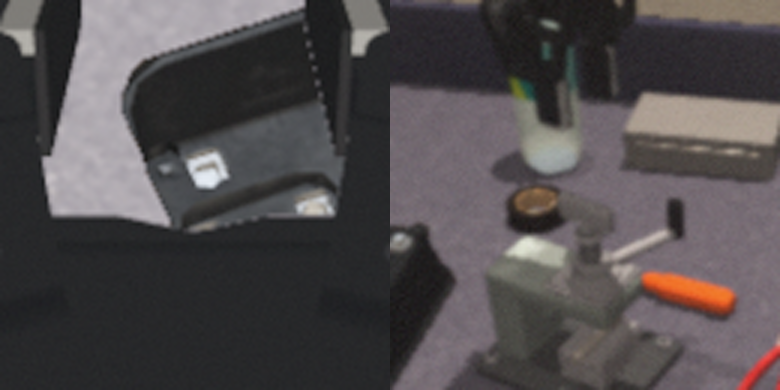

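The lever is now swung out (post at (675,215) in the right half), and the gripper hangs above the T-bar. Next I descend onto the bar and grip it.

>>> {"name": "send_rows", "arguments": {
  "moves": "0 0 0.001 -0.01 0 0.2 0;0 0 0.001 -0.01 0 0.36 0;0 0 0.001 -0.01 0 0.46 0;0 0 0.001 -0.01 0 0.46 0;0 0 0.001 -0.01 0 0.46 0"
}}

```text
time: 7.78
eef_pos: [0.5758, -0.0336, 0.1585]
tcp_rot: [0.183, 0.983, -0.0, 0.001]
contact_force: [0.3, 0.2, 0.6]
opening: 0.501
finger_force: 0.0
```

```bash
cat > st.py <<'E'
from plant import ctrl
import numpy as np
s=ctrl.get_state();print({k:(np.round(s[k],4).tolist()) for k in("time","eef_pos","contact_force","wrist_torque","opening","finger_force")},s["qpos"][[0,5]].round(4),s["joint_efforts"][5].round(4))
E
python3 st.py
```

```text
{'time': 7.775, 'eef_pos': [0.5758, -0.0336, 0.1585], 'contact_force': [0.3032, 0.1513, 0.5789], 'wrist_torque': [-0.0795, -0.0366, -0.032], 'opening': 0.5014, 'finger_force': 0.0} [-0.2341 -1.4377] -0.0027
```

>>> {"name": "send_rows", "arguments": {
  "moves": "0 0 0 0 0 0 -1;0 0 0 0 0 0 -1;0 0 0 0 0 0 -1;0 0 0 0 0 0 -1;0 0 0 0 0 0 -1;0 0 0 0 0 0 -1",
  "newtons": 25
}}

```text
time: 8.52
eef_pos: [0.5762, -0.0325, 0.1587]
tcp_rot: [0.183, 0.983, 0.001, 0.002]
contact_force: [1.6, 5.0, 4.3]
opening: 0.143
finger_force: 24.6
```

```bash
python3 st.py;python3 go.py
```

```text
{'time': 8.525, 'eef_pos': [0.5762, -0.0325, 0.1587], 'contact_force': [1.5921, 5.0258, 4.3243], 'wrist_torque': [0.9233, -0.363, 0.0136], 'opening': 0.1425, 'finger_force': 24.589} [-0.2331 -1.4374] -0.0089
t 8.525 tcp [ 0.5762 -0.0325  0.1587] yaw 68.94 q [-0.23  0.16  1.9   0.    1.09 -1.44]
```

>>> {"name": "send_rows", "arguments": {
  "moves": "0 0 0 0 0.006 0 -1;0 0 0.016 0 0.006 0.0025 -1;0 0 0.032 0 0.006 0.005 -1;0 0 0.048 0 0.006 0.0075 -1;0 0 0.048 0 0.006 0.0075 -1;0 0 0.048 0 0.006 0.0075 -1"
}}

```text
time: 9.28
eef_pos: [0.5761, -0.0326, 0.1572]
tcp_rot: [0.328, 0.945, -0.0, 0.001]
contact_force: [0.2, 2.8, 5.7]
opening: 0.144
finger_force: 24.7
```

```bash
python3 st.py;python3 go.py
```

```text
{'time': 9.275, 'eef_pos': [0.5761, -0.0326, 0.1572], 'contact_force': [0.2222, 2.8401, 5.7163], 'wrist_torque': [0.3893, -0.0203, -0.0297], 'opening': 0.1436, 'finger_force': 24.6915} [-0.232  -1.1335] -0.0392
t 9.275 tcp [ 0.5761 -0.0326  0.1572] yaw 51.67 q [-0.23  0.16  1.9  -0.    1.08 -1.13]
```

>>> {"name": "send_rows", "arguments": {
  "moves": "0 0 0.02 0 0.003 0.003 -1;0 0 0.04 0 0.003 0.006 -1;0 0 0.04 0 0.003 0.006 -1;0 0 0.04 0 0.003 0.006 -1"
}}

```text
time: 9.78
eef_pos: [0.5761, -0.0326, 0.1559]
tcp_rot: [0.444, 0.896, -0.001, 0.001]
contact_force: [-0.9, 1.8, 6.4]
opening: 0.142
finger_force: 24.7
```

```bash
python3 st.py
```

```text
{'time': 9.775, 'eef_pos': [0.5761, -0.0326, 0.1559], 'contact_force': [-0.8581, 1.815, 6.3507], 'wrist_torque': [0.1323, 0.1696, -0.0547], 'opening': 0.1422, 'finger_force': 24.7441} [-0.2315 -0.8812] -0.0477
```

>>> {"name": "send_rows", "arguments": {
  "moves": "0 0 0.016 0 0 0.0025 -1;0 0 0.016 0 0 0.0025 -1;0 0 0.016 0 0 0.0025 -1"
}}

```text
time: 10.15
eef_pos: [0.5761, -0.0326, 0.1554]
tcp_rot: [0.488, 0.873, -0.001, 0.001]
contact_force: [-1.1, 0.8, 6.4]
opening: 0.147
finger_force: 24.8
```

```bash
python3 st.py
```

```text
{'time': 10.15, 'eef_pos': [0.5761, -0.0326, 0.1554], 'contact_force': [-1.066, 0.7571, 6.3658], 'wrist_torque': [0.139, 0.1572, -0.0431], 'opening': 0.1472, 'finger_force': 24.7588} [-0.2315 -0.7807] -0.0423
```

>>> {"name": "send_rows", "arguments": {
  "moves": "0 0 0.016 0 0 0.0025 -1;0 0 0.016 0 0 0.0025 -1;0 0 0.016 0 0 0.0025 -1"
}}

```text
time: 10.52
eef_pos: [0.576, -0.0327, 0.1549]
tcp_rot: [0.532, 0.847, -0.001, 0.001]
contact_force: [-1.5, 0.4, 5.5]
opening: 0.146
finger_force: 24.8
```

```bash
python3 st.py
```

```text
{'time': 10.525, 'eef_pos': [0.576, -0.0327, 0.1549], 'contact_force': [-1.5376, 0.4197, 5.5451], 'wrist_torque': [0.0914, 0.2117, -0.0063], 'opening': 0.1459, 'finger_force': 24.7721} [-0.2316 -0.6801] -0.0417
```

>>> {"name": "send_rows", "arguments": {
  "moves": "0 0 0.0125 0 0 0.002 -1;0 0 0.0125 0 0 0.002 -1"
}}

```text
time: 10.78
eef_pos: [0.576, -0.0327, 0.1545]
tcp_rot: [0.565, 0.825, -0.001, 0.001]
contact_force: [-0.9, 0.1, 6.3]
opening: 0.141
finger_force: 24.8
```

```bash
python3 st.py
```

```text
{'time': 10.775, 'eef_pos': [0.576, -0.0327, 0.1545], 'contact_force': [-0.8967, 0.0528, 6.2777], 'wrist_torque': [0.0998, 0.2314, -0.0589], 'opening': 0.1414, 'finger_force': 24.7901} [-0.2316 -0.6012] 0.0358
```

>>> {"name": "send_rows", "arguments": {
  "moves": "0 0 0.0125 0 0 0.002 -1;0 0 0.0125 0 0 0.002 -1"
}}

```text
time: 11.02
eef_pos: [0.5759, -0.0327, 0.1541]
tcp_rot: [0.597, 0.803, -0.001, 0.001]
contact_force: [-2.0, 0.0, 5.5]
opening: 0.143
finger_force: 24.8
```

```bash
python3 st.py
```

```text
{'time': 11.025, 'eef_pos': [0.5759, -0.0327, 0.1541], 'contact_force': [-1.9919, 0.013, 5.466], 'wrist_torque': [0.0934, 0.3603, -0.0595], 'opening': 0.1432, 'finger_force': 24.8052} [-0.2316 -0.5226] 0.0365
```

>>> {"name": "send_rows", "arguments": {
  "moves": "0 0 0.0125 0 0 0.002 -1;0 0 0.0125 0 0 0.002 -1;0 0 0.0125 0 0 0.002 -1"
}}

```text
time: 11.4
eef_pos: [0.5758, -0.0327, 0.1537]
tcp_rot: [0.627, 0.779, -0.001, 0.001]
contact_force: [-1.1, -0.1, 6.4]
opening: 0.149
finger_force: 24.8
```

```bash
python3 st.py
```

```text
{'time': 11.4, 'eef_pos': [0.5758, -0.0327, 0.1537], 'contact_force': [-1.1065, -0.0519, 6.3665], 'wrist_torque': [0.0983, 0.3679, -0.0749], 'opening': 0.1492, 'finger_force': 24.8187} [-0.2316 -0.4446] -0.0364
```

>>> {"name": "send_rows", "arguments": {
  "moves": "0 0 0.0125 0 0 0.002 -1;0 0 0.0125 0 0 0.002 -1;0 0 0.0125 0 0 0.002 -1"
}}

```text
time: 11.78
eef_pos: [0.5758, -0.0327, 0.1533]
tcp_rot: [0.658, 0.753, -0.001, 0.001]
contact_force: [-2.0, 0.2, 7.1]
opening: 0.144
finger_force: 24.8
```

```bash
python3 st.py
```

```text
{'time': 11.775, 'eef_pos': [0.5758, -0.0327, 0.1533], 'contact_force': [-2.0363, 0.2174, 7.1171], 'wrist_torque': [0.0431, 0.3571, -0.0696], 'opening': 0.1444, 'finger_force': 24.8339} [-0.2316 -0.366 ] -0.037
```

>>> {"name": "send_rows", "arguments": {
  "moves": "0 0 0.0125 0 0 0.002 -1;0 0 0.0125 0 0 0.002 -1;0 0 0.0125 0 0 0.002 -1"
}}

```text
time: 12.15
eef_pos: [0.5758, -0.0327, 0.1529]
tcp_rot: [0.687, 0.727, -0.001, 0.001]
contact_force: [-2.0, -0.1, 7.3]
opening: 0.144
finger_force: 24.9
```

```bash
python3 st.py
```

```text
{'time': 12.15, 'eef_pos': [0.5758, -0.0327, 0.1529], 'contact_force': [-2.0425, -0.102, 7.2731], 'wrist_torque': [0.0912, 0.407, -0.0343], 'opening': 0.1441, 'finger_force': 24.8575} [-0.2316 -0.2874] -0.0344
```

>>> {"name": "send_rows", "arguments": {
  "moves": "0 0 0.0125 0 0 0.002 -1;0 0 0.0125 0 0 0.002 -1;0 0 0.0125 0 0 0.002 -1"
}}

```text
time: 12.52
eef_pos: [0.5757, -0.0327, 0.1526]
tcp_rot: [0.715, 0.7, -0.001, 0.001]
contact_force: [-2.0, 0.5, 7.1]
opening: 0.146
finger_force: 24.9
```

```bash
python3 st.py
```

```text
{'time': 12.525, 'eef_pos': [0.5757, -0.0327, 0.1526], 'contact_force': [-2.0494, 0.532, 7.1402], 'wrist_torque': [0.0048, 0.3817, 0.0068], 'opening': 0.1464, 'finger_force': 24.9126} [-0.2316 -0.209 ] -0.0092
```

>>> {"name": "send_rows", "arguments": {
  "moves": "0 0 0.0125 0 -0.002 0.001 -1;0 0 0.0125 0 -0.002 0.001 -1;0 0 0.0125 0 -0.002 0.001 -1"
}}

```text
time: 12.9
eef_pos: [0.5756, -0.0327, 0.1524]
tcp_rot: [0.741, 0.671, -0.001, 0.001]
contact_force: [-1.6, -0.0, 7.7]
opening: 0.15
finger_force: 24.8
```

```bash
python3 st.py
```

```text
{'time': 12.9, 'eef_pos': [0.5756, -0.0327, 0.1524], 'contact_force': [-1.6484, -0.0001, 7.7209], 'wrist_torque': [0.0894, 0.257, 0.0475], 'opening': 0.1501, 'finger_force': 24.8383} [-0.2317 -0.1308] 0.0435
```

>>> {"name": "send_rows", "arguments": {
  "moves": "0 0 0.0125 0 0 0.002 -1;0 0 0.0125 0 0 0.002 -1;0 0 0.0125 0 0 0.002 -1"
}}

```text
time: 13.28
eef_pos: [0.5756, -0.0328, 0.1522]
tcp_rot: [0.767, 0.642, -0.001, 0.001]
contact_force: [-2.2, 0.2, 8.3]
opening: 0.146
finger_force: 24.9
```

```bash
python3 st.py
```

```text
{'time': 13.275, 'eef_pos': [0.5756, -0.0328, 0.1522], 'contact_force': [-2.1543, 0.2088, 8.2792], 'wrist_torque': [0.0671, 0.361, 0.0619], 'opening': 0.1464, 'finger_force': 24.9239} [-0.2317 -0.0525] 0.0947
```

>>> {"name": "send_rows", "arguments": {
  "moves": "0 0 -0.01 0 0 -0.002 -1;0 0 -0.019 0 0 -0.003 -1;0 0 -0.019 0 0 -0.003 -1;0 0 -0.019 0 0 -0.003 -1"
}}

```text
time: 13.78
eef_pos: [0.5756, -0.0328, 0.1525]
tcp_rot: [0.728, 0.686, -0.001, 0.001]
contact_force: [-1.6, 1.1, 6.2]
opening: 0.149
finger_force: 24.8
```

```bash
python3 st.py
```

```text
{'time': 13.775, 'eef_pos': [0.5756, -0.0328, 0.1525], 'contact_force': [-1.6174, 1.1148, 6.1597], 'wrist_torque': [0.0173, 0.2301, 0.0101], 'opening': 0.1487, 'finger_force': 24.7835} [-0.2317 -0.1716] 0.0252
```

>>> {"name": "send_rows", "arguments": {
  "moves": "0 0 -0.016 0 0 -0.0025 -1;0 0 -0.016 0 0 -0.0025 -1;0 0 -0.016 0 0 -0.0025 -1"
}}

```text
time: 14.15
eef_pos: [0.5757, -0.0327, 0.1529]
tcp_rot: [0.692, 0.722, -0.001, 0.001]
contact_force: [-0.9, 0.5, 6.4]
opening: 0.144
finger_force: 24.7
```

```bash
python3 st.py
```

```text
{'time': 14.15, 'eef_pos': [0.5757, -0.0327, 0.1529], 'contact_force': [-0.8646, 0.4622, 6.3986], 'wrist_torque': [0.0555, 0.1432, 0.0319], 'opening': 0.1439, 'finger_force': 24.7151} [-0.2317 -0.272 ] -0.0067
```

>>> {"name": "send_rows", "arguments": {
  "moves": "0 0 0.0125 0 0 0.002 -1;0 0 0.0125 0 0 0.002 -1;0 0 0.0125 0 0 0.002 -1"
}}

```text
time: 14.52
eef_pos: [0.5756, -0.0328, 0.1526]
tcp_rot: [0.72, 0.694, -0.001, 0.001]
contact_force: [-0.8, 0.3, 6.9]
opening: 0.145
finger_force: 24.8
```

```bash
python3 st.py
```

```text
{'time': 14.525, 'eef_pos': [0.5756, -0.0328, 0.1526], 'contact_force': [-0.8127, 0.2701, 6.8959], 'wrist_torque': [0.0437, 0.2469, 0.0662], 'opening': 0.1454, 'finger_force': 24.7808} [-0.2318 -0.1935] -0.0022
```

>>> {"name": "send_rows", "arguments": {
  "moves": "0 0 0 0 0 0 -0.7;0 0 0 0 0 0 -0.4;0 0 0 0 0 0 0;0 0 0 0 0 0 0;0 0 0 0 0 0 0;0 0 0 0 0 -0.2 0;0 0 0 0 0 -0.35 0;0 0 0 0 0 -0.35 0"
}}

```text
time: 15.52
eef_pos: [0.577, -0.0321, 0.2244]
tcp_rot: [0.72, 0.694, 0.002, 0.003]
contact_force: [0.6, -0.6, -0.3]
opening: 0.499
finger_force: 0.0
```

```bash
python3 st.py; python3 go.py .5225,-.0878,.225,-46  .5225,-.0878,.1315,-46
```

```text
{'time': 15.525, 'eef_pos': [0.577, -0.0321, 0.2244], 'contact_force': [0.5553, -0.6462, -0.2805], 'wrist_torque': [-0.0766, -0.0162, 0.0514], 'opening': 0.4987, 'finger_force': 0.0} [-0.231  -0.1935] -0.0
t 15.525 tcp [ 0.577  -0.0321  0.2244] yaw -2.15 q [-0.23  0.09  1.84 -0.    1.2  -0.19]
[0.001, -0.0002, 0.1218, -0.2885, -0.262, -0.0044]
[0.001, -0.0002, 0.1218, -0.2878, -0.2649, 0.4631]
```

>>> {"name": "send_rows", "arguments": {
  "moves": "0.001 0 0.028 -0.1 -0.09 0 0;0.001 0 0.056 -0.2 -0.18 0 0;0.001 0 0.084 -0.288 -0.263 0 0;0.001 0 0.112 -0.288 -0.263 0 0;0.001 0 0.122 -0.288 -0.263 0 0;0.001 0 0.122 -0.288 -0.264 0.2 0;0.001 0 0.122 -0.288 -0.265 0.38 0;0.001 0 0.122 -0.288 -0.265 0.463 0;0.001 0 0.122 -0.288 -0.265 0.463 0;0.001 0 0.122 -0.288 -0.265 0.463 -1;0.001 0 0.122 -0.288 -0.265 0.463 -1;0.001 0 0.122 -0.288 -0.265 0.463 -1",
  "newtons": 25
}}

```text
time: 17.02
eef_pos: [0.5213, -0.0879, 0.1302]
tcp_rot: [0.927, 0.374, -0.001, -0.001]
contact_force: [1.3, -0.6, 3.6]
opening: 0.137
finger_force: 24.6
```

>>> {"name": "send_rows", "arguments": {
  "moves": "0 0 0 0 0 0 -1;0 0 0 0 0 0 -1;0 0 0 0 0 0 -1"
}}

```text
time: 17.4
eef_pos: [0.5213, -0.0879, 0.1301]
tcp_rot: [0.927, 0.374, -0.001, -0.001]
contact_force: [-0.4, -1.5, 5.7]
opening: 0.136
finger_force: 25.0
```

```bash
python3 st.py; python3 arc.py .575 -.032 .1305 226.5 272.5 -.1 -.2 -.3 -.4 -.5 -.6 -.7
```

```text
{'time': 17.4, 'eef_pos': [0.5213, -0.0879, 0.1301], 'contact_force': [-0.3597, -1.4982, 5.6641], 'wrist_torque': [-0.2204, -0.044, -0.0181], 'opening': 0.1361, 'finger_force': 24.9549} [-0.3591  0.445 ] -0.0149
t 17.4 tcp [ 0.5213 -0.0879  0.1301] yaw -46.07 q [-0.36  0.09  2.02  0.    1.03  0.45]
[-0.0004, 0.0002, 0.0157, 0.0126, -0.0358, -0.0009]
[-0.0004, 0.0002, 0.0316, 0.0165, -0.073, 0.0002]
[-0.0004, 0.0002, 0.0475, 0.0243, -0.1099, 0.0013]
[-0.0004, 0.0003, 0.0635, 0.0357, -0.1455, 0.0024]
[-0.0003, 0.0003, 0.0794, 0.0502, -0.18, 0.0035]
[-0.0003, 0.0003, 0.0953, 0.0684, -0.2125, 0.0045]
[-0.0003, 0.0003, 0.1112, 0.0897, -0.2434, 0.0056]
```

>>> {"name": "send_rows", "arguments": {
  "moves": "0 0 0.016 0.003 -0.036 0 -1;0 0 0.032 0.007 -0.073 0 -1;0 0 0.0475 0.015 -0.11 0.001 -1;0 0 0.0635 0.026 -0.1455 0.002 -1;0 0 0.079 0.041 -0.18 0.003 -1;0 0 0.095 0.059 -0.2125 0.004 -1;0 0 0.111 0.08 -0.243 0.005 -1;0 0 0.111 0.08 -0.243 0.005 -1"
}}

```text
time: 18.4
eef_pos: [0.4984, -0.0417, 0.1294]
tcp_rot: [0.999, 0.035, -0.002, -0.0]
contact_force: [-3.6, -1.8, 8.5]
opening: 0.135
finger_force: 25.1
```

```bash
python3 st.py; python3 arc.py .575 -.032 .1305 226.5 272.5 -.7 -.8 -.885 -.93 -.97
```

```text
{'time': 18.4, 'eef_pos': [0.4984, -0.0417, 0.1294], 'contact_force': [-3.5719, -1.812, 8.4927], 'wrist_torque': [-0.2797, 0.3882, 0.0875], 'opening': 0.1352, 'finger_force': 25.1405} [-0.2861  1.2152] 0.1834
t 18.4 tcp [ 0.4984 -0.0417  0.1294] yaw -85.98 q [-0.29  0.03  2.09 -0.    1.02  1.22]
[-0.0001, 0.0008, 0.0004, 0.0108, -0.0058, 0.0013]
[-0.0001, 0.0008, 0.0163, 0.0109, -0.0434, 0.0024]
[-0.0, 0.0008, 0.0298, 0.0142, -0.0752, 0.0034]
[-0.0, 0.0008, 0.037, 0.0169, -0.0921, 0.0039]
[-0.0, 0.0008, 0.0433, 0.0199, -0.1064, 0.0039]
```

>>> {"name": "send_rows", "arguments": {
  "moves": "0 0 0.016 0.001 -0.038 0.001 -1;0 0 0.03 0.004 -0.07 0.002 -1;0 0 0.03 0.004 -0.07 0.002 -1;0 0 0.03 0.004 -0.07 0.002 -1"
}}

```text
time: 18.9
eef_pos: [0.4982, -0.0285, 0.1293]
tcp_rot: [0.998, -0.059, -0.003, 0.001]
contact_force: [-3.3, -4.2, 9.2]
opening: 0.134
finger_force: 25.3
```

```bash
python3 st.py;python3 go.py
```

```text
{'time': 18.9, 'eef_pos': [0.4982, -0.0285, 0.1293], 'contact_force': [-3.3213, -4.2274, 9.2151], 'wrist_torque': [-0.7672, 0.5958, 0.0327], 'opening': 0.1343, 'finger_force': 25.33} [-0.2596  1.4307] -0.0115
t 18.9 tcp [ 0.4982 -0.0285  0.1293] yaw -96.77 q [-0.26  0.03  2.09 -0.    1.02  1.43]
```

>>> {"name": "send_rows", "arguments": {
  "moves": "0 0 0.004 0 -0.01 0 -1"
}}

```text
time: 19.02
eef_pos: [0.4983, -0.0274, 0.1293]
tcp_rot: [0.997, -0.072, -0.003, 0.002]
contact_force: [-4.4, -6.9, 9.6]
opening: 0.14
finger_force: 25.4
```

>>> {"name": "send_rows", "arguments": {
  "moves": "0 0 0.003 0 -0.007 0 -1"
}}

```text
time: 19.15
eef_pos: [0.4984, -0.026, 0.1293]
tcp_rot: [0.997, -0.081, -0.003, 0.002]
contact_force: [-5.1, -7.8, 9.0]
opening: 0.134
finger_force: 25.4
```

>>> {"name": "send_rows", "arguments": {
  "moves": "0 0 0 0 0 0 -1;0 0 0 0 0 0 -1"
}}

```text
time: 19.4
eef_pos: [0.4984, -0.0259, 0.1292]
tcp_rot: [0.997, -0.081, -0.003, 0.002]
contact_force: [-5.1, -7.3, 10.0]
opening: 0.14
finger_force: 25.4
```

```bash
python3 st.py
```

```text
{'time': 19.4, 'eef_pos': [0.4984, -0.0259, 0.1292], 'contact_force': [-5.0692, -7.3398, 9.9924], 'wrist_torque': [-1.1536, 0.745, -0.0209], 'opening': 0.1404, 'finger_force': 25.3792} [-0.2535  1.4814] 0.0263
```

>>> {"name": "send_rows", "arguments": {
  "moves": "0 0 0.002 0 -0.006 0 -1;0 0 0.002 0 -0.006 0 -1"
}}

```text
time: 19.65
eef_pos: [0.4985, -0.0249, 0.1292]
tcp_rot: [0.996, -0.087, -0.003, 0.002]
contact_force: [-5.8, -8.1, 9.4]
opening: 0.136
finger_force: 25.4
```

>>> {"name": "send_rows", "arguments": {
  "moves": "0 0 0 0 0.008 0 -0.75;0 0 0 0 0.008 0 -0.5;0 0 0 0 0.008 0 0;0 0 0 0 0.008 0 0;0 0 0 0 0.008 0 0;0 0 0 0 0.008 -0.2 0;0 0 0 0 0 -0.4 0;0 0 0 0 0 -0.59 0"
}}

```text
time: 20.65
eef_pos: [0.499, -0.0227, 0.2466]
tcp_rot: [0.996, -0.088, -0.003, -0.001]
contact_force: [0.4, 0.7, 0.0]
opening: 0.5
finger_force: 0.0
```

```bash
python3 st.py;python3 go.py .5,.17,.25,-97
```

```text
{'time': 20.65, 'eef_pos': [0.499, -0.0227, 0.2466], 'contact_force': [0.4295, 0.6923, 0.0264], 'wrist_torque': [-0.0001, -0.0056, 0.0314], 'opening': 0.4996, 'finger_force': 0.0} [-0.2494  1.4966] 0.0031
t 20.65 tcp [ 0.499  -0.0227  0.2466] yaw -100.06 q [-0.25 -0.11  1.99  0.    1.26  1.5 ]
[-0.0003, 0.001, -0.0085, -0.1637, -0.9496, -0.0147]
```

Now move aside and check the scene.

>>> {"name": "send_rows", "arguments": {
  "moves": "0 0 0 -0.04 -0.24 0 0;0 0 0 -0.08 -0.48 0 0;0 0 0 -0.12 -0.72 0 0;0 0 0 -0.16 -0.95 0 0;0 0 0 -0.16 -0.95 0 0"
}}

```text
time: 21.28
eef_pos: [0.5003, 0.1723, 0.2456]
tcp_rot: [0.996, -0.086, -0.003, -0.001]
contact_force: [-0.2, -0.2, -0.9]
opening: 0.501
finger_force: 0.0
```

```bash
python3 - <<'E'
from plant import ctrl
from h import *
c=ctrl.read_camera("top")["image"][80:180,250:340,::-1];a=cv2.imread("pics/top0.png")[80:180,250:340]
d=ctrl.read_camera("side")["image"][165:255,220:325,::-1]
o=[cv2.resize(i,(260,289),interpolation=2) for i in(a,c)]+[cv2.resize(d,(270,289),interpolation=2)]
cv2.imwrite("pics/f.png",np.hstack(o))
E
```

```text
(no output)
```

View pics/f.png

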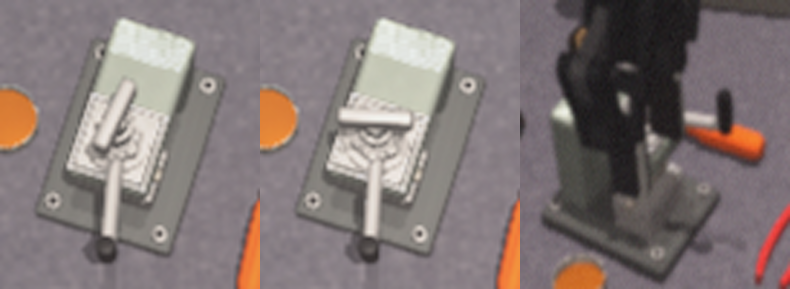

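The lever is back where it started, at (370,245) against (107,245) in the before picture. The T-bar has turned clockwise to where the tip makes contact, and the rest of the counter in view hasn't moved. Handing in.

```bash
python3 -c "
from plant import ctrl
print(ctrl.sign_off())"
```

```text
the job is handed in; nothing more can be done
None
```

I loosened the jam nut, turned the screw clockwise about 1.25 rad until its tip bore lightly on the pin, and retightened the nut to its starting position at about 8 N on the post. The contact force is my estimate from the joint torque, about 6 N; while feeling for contact the tip briefly pressed harder, perhaps 20–26 N, before I backed it off. I handed the job in at about 21 s, and the sign-off gave no verdict.

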